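Unhook the green-gripped dental model and stand it in the tray

TASK

Take the dental arch model with the green grip off its hook: with its own crossbar push the red sprung keeper back until the bar is clear of the hook's noses, then lift it up and out. Set it down upright on the floor of the black tray (do not drop it) and let go; leave the white-gripped model hanging where it is.

Things in the scene. Friction and masses are not known exactly. Their poses are not given: they have to be found in the camera images.
- green_carrier: Green-gripped olive dental arch on its carrier, 0.2 kg. Origin: centre of its underside, 30 mm above the bench when hung. +z up, crossbar along y, +x level from the hook's tips to its keeper. Base 50 (x) by 56; steel bar 10 by 10, 126 long, at heights 75 to 85; green grip block 14 (x) by 24 (y) at heights 85 to 145: pinch it across x, fingertips at least 105 above the origin to stay over the noses.
- keeper_green (a joint): Red sprung U-slide on the fixed hook of the green model: metres pushed along the carrier's +x, 0 shut, 0.028 stop; 2 to 4.5 N, springs shut. Its pads (tops 123 mm above bench) stand 2 behind the bar. Two arms 84 apart carry the bar; the noses at their tips (tops 127) cover it until it is pushed level over 8 from rest (18 is good); then lift straight up, underside to 140.
- tray: Empty black open tray fixed on the bench near its middle, 160 (x) by 150 (y) mm outside, walls 4 thick and 14 high. Origin: centre of its underside; its floor is 5 above that; z up.
- white_carrier: The bystander: same shape, sizes and frame as the green carrier but with ivory arch and white grip block, hung on a second identical hook with its own keeper. The two may change places, left or right of the tray.
There are look-alikes about, which are no part of the job. Leave any orange look-alike of the green_carrier alone.

How it is judged:
By the outcome, as a careful person would: the job done as asked, in the order asked, and still so for the second after the job is handed in, with the robot touching nothing.
It also fails if it takes over 42 s, if anything falls off the work surface, if the arm or the gripper's body presses on something with over 40 N, if the wrist force passes 120 N, or if a joint passes its speed limit or range.

ROBOT

A 6-joint arm with a two-finger parallel gripper is mounted at the origin on the work surface. World frame = base frame: x ahead of the robot, y to its left, z up, the work surface at z = 0. Lengths are in m, angles in rad, forces in N, time in s.
With the tool pointing down it reaches from about 0.35 to 0.775 m from the base axis. Payload 7.3 kg.
Tool frame: the origin (TCP) lies at the very end of the fingers, on their centre line; the grasp point (between the pads) lies robot.pinch_z behind it (robot.pinch_z is the distance from the TCP to the grasp point, in m); y points along the fingers, z is the direction in which the jaws open and shut, and the axes are right-handed (so a half turn about y gives the same grasp; the last joint's range is limited). The gripper opens to 92 mm and grips with 3 to 60 N. Pads are 19 mm wide; open, the fingers measure 130 mm over their backs; the gripper's body (75 mm by 190 mm) begins 47 mm behind the grasp point.
Start: joints at [1.152, 0.342, 1.524, -0, 1.275, -0.146], TCP at [0.141, 0.506, 0.201] pointing down, gripper open.
Joint ranges: [-2.53, 2.53], [-0.77, 2.02], [0.04, 2.7], [-1, 4.14], [0.28, 2.66], [-3.11, 3.11]. Speed limits (rad/s): [2.57, 2.57, 3.14, 3.14, 3.14, 3.14].

INTERFACE

Orientations are given as [roll, pitch, yaw] about the fixed x, y, z axes, in that order (R = Rz(yaw) Ry(pitch) Rx(roll)).
In Python, from cell import status, viewer, robot gives the robot as it stands. The module is installed in compiled form; this text tells all that it offers.
- The arm moves only by the shell command python3 -m pendant 'ROWS' [FORCE]. ROWS is JSON, a list that holds one entry, the list of rows, each a list of 7 numbers: the shift along the tool's x, y, z in cm, then the turn, a rotation vector about the tool's x, y, z in rad, then the finger opening in cm, from 0 to 9.18. A call has 1 to 20 rows; each row is the pose to reach, as a shift and turn from the pose commanded when the call began, along the tool's axes at that moment; what a row does not reach only later rows make up. A row lasts 1/10 s, in which the tool goes at most 50 mm and 8.59 degrees, less where a joint would pass 70% of its speed; a pose out of reach is approached as far as the arm can. A call with a gripper value outside its range is refused whole. The fingers move at their own pace and stop on an object; FORCE is the grip in N (left out, the last holds). Time passes only in rows, so rows that repeat a pose let the fingers close. It gives the time, the measured TCP pose, the force and the opening at its end, in the units of the state.
- status.observe(): the state, without advancing time (a new reading comes with each control period).
- viewer.read_camera(name): name is "scene" or "top"; returns a dict with "image" (480x640x3 uint8, red, green, blue), "range_z" (480x640 float32, m along the optical axis (not along the pixel's ray), 0 where there is no reading), "fx", "fy", "cx", "cy" (pixels), "camera_from_world" (4x4, takes a point from world to camera coordinates). Camera axes: x right, y up, looking along -z (the intrinsics and any distortion apply to the point x, -y, -z); pixel columns grow to the right and rows downward; lengths in m; the calibration is good to about 2 mm. A picture is of the moment at which its call begins.
- robot.hand_in(): hands the job in, once; it reports no verdict.
The state is a dict: "time": time; "qpos": joint angles; "qvel": joint speeds; "joint_efforts": joint torques, N m; "tool_pos": TCP position; "tool_rot": TCP orientation; "contact_force": force on the tool from outside, world axes, zero at the start; "torque": the same for the moment, N m; "opening": finger opening in m.
Only numpy, scipy, OpenCV 4.12 (cv2) and the standard library are available. Lean on these libraries where they do the work, as an engineer would, in place of code of your own. Each camera call takes 0.05 s, during which the arm holds its last target. There are 200 camera calls.

## Working session

There is one attempt and no reset: what is moved stays moved. The work goes in short steps, Python scripts to look and compute and a shell command to move; the robot and the scene stay as the last step left them, time stands still between calls to the robot, and variables do not carry over. Pictures are saved under pics/ and viewed, about 8 in all and at most 12, crops included, and the job is handed in when it is done.

```bash
mkdir -p pics; cat > h.py <<'E'
import numpy as np, cv2
from cell import status, viewer, robot
def cam(n):
    d=viewer.read_camera(n); z=d["range_z"]; v,u=np.mgrid[:480,:640]
    P=np.stack([(u-d["cx"])/d["fx"]*z,-(v-d["cy"])/d["fy"]*z,-z,np.ones_like(z)],-1)
    W=P@np.linalg.inv(d["camera_from_world"]).T
    W=W[...,:3]; W[z==0]=np.nan
    return d["image"],W,d
E
python3 - <<'E'
from h import *
a,W,d=cam("scene"); b,W2,d2=cam("top")
cv2.imwrite("pics/a.png",a[...,::-1]); cv2.imwrite("pics/b.png",b[...,::-1])
np.savez("s0.npz",a=a,W=W,b=b,W2=W2)
print(d.keys()); s=status.observe(); print(s["time"],s["tool_pos"],s["tool_rot"],s["opening"],robot.pinch_z)
E
```

```text
dict_keys(['image', 'range_z', 'fx', 'fy', 'cx', 'cy', 'camera_from_world'])
0.1 [0.14127664 0.50523954 0.20010761] [-1.57212295e+00  1.87725381e-04 -2.72795500e-01] 0.09164916243214895 0.0188
```

View pics/a.png

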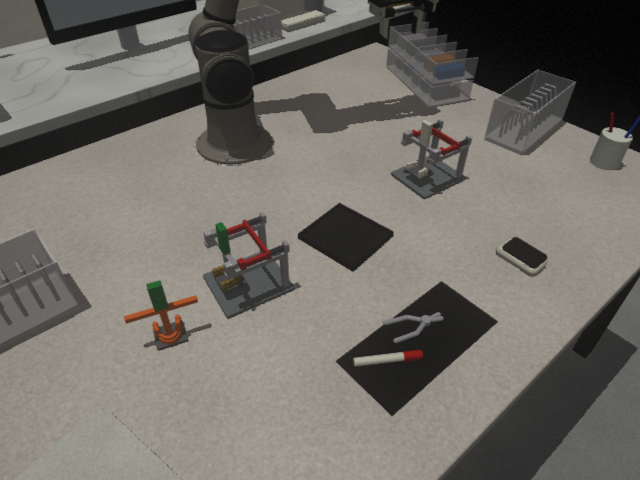

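View pics/b.png

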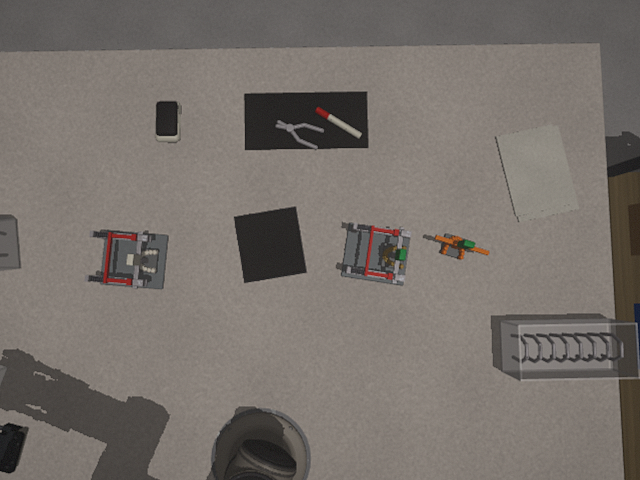

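The scene image shows the green-gripped carrier on its hook (top view ~(400,255)), the white one at (135,260), the tray at (270,245) and the orange look-alike at (460,245). Next I'll measure poses.

```bash
cat > m.py <<'E'
from h import *
def run(a,W,b,W2):
    for n,im,w in (("scene",a,W),("top",b,W2)):
        hsv=cv2.cvtColor(im,cv2.COLOR_RGB2HSV); H,S,V=cv2.split(hsv)
        for c,m in (("green",(H>45)&(H<80)&(S>120)&(V>40)),("red",((H<5)|(H>174))&(S>140)&(V>60))):
            k,l,st,ce=cv2.connectedComponentsWithStats(m.astype(np.uint8))
            for i in range(1,k):
                if st[i,4]<15: continue
                p=w[l==i]; p=p[np.isfinite(p[:,0])]
                zt=np.percentile(p[:,2],95); t=p[p[:,2]>zt-.006]
                r=cv2.minAreaRect((t[:,:2]*1000).astype(np.float32))
                print(n,c,st[i],"zmax %.3f"%zt,"med",np.round(np.median(t,0),4),"rect",np.round(r[0],1),np.round(r[1],1),round(r[2],1))
E
python3 - <<'E'
from m import *
f=np.load("s0.npz"); run(f["a"],f["W"],f["b"],f["W2"])
W2=f["W2"];b=f["b"]
m=(b.max(-1)<60)
m[:, :225]=0;m[:,315:]=0;m[:200]=0;m[290:]=0
p=W2[m]; p=p[np.isfinite(p[:,0])]; r=cv2.minAreaRect((p[:,:2]*1000).astype(np.float32)); print("tray",r,np.median(p,0))
# height slices near green hook
q=W2[205:300,325:425].reshape(-1,3)
for lo,hi in((.10,.118),(.118,.135),(.15,.19)):
    s=q[(q[:,2]>lo)&(q[:,2]<hi)]; print(lo,len(s),np.round(s.min(0),3),np.round(s.max(0),3))
for n,x0,y0,x1,y1,k in(("b",320,200,500,300,4.4),("a",110,190,310,340,4)):
    im=cv2.resize(f[n][y0:y1,x0:x1],None,fx=k,fy=k,interpolation=cv2.INTER_CUBIC)
    im=np.clip(im*1.4,0,255).astype(np.uint8); cv2.imwrite(f"pics/c_{n}.png",im[...,::-1])
E
```

```text
scene green [216 223  10   9  55] zmax 0.177 med [ 0.4685 -0.3208  0.1755] rect [ 467.9 -320.4] [11.3 23.5] 80.4
scene green [147 282  14   7  65] zmax 0.147 med [ 0.4893 -0.4708  0.1456] rect [ 488.8 -470.5] [21.5 12. ] 66.4
scene red [610 112   4  20  39] zmax 0.143 med [0.7106 0.7054 0.1406] rect [712.1 705.6] [10.1  5.2] 84.5
scene red [432 127  28  27 246] zmax 0.123 med [0.5034 0.3157 0.1201] rect [479.8 293.5] [ 61.7 100.3] 81.2
scene red [413 130   8   7  30] zmax 0.125 med [0.4226 0.2715 0.1232] rect [422.4 270.2] [ 8.2 10.8] 41.6
scene red [227 220  43  49 484] zmax 0.123 med [ 0.5037 -0.2615  0.1206] rect [ 474.4 -282.6] [ 61.7 110.4] 80.8
scene red [403 349  20  13 183] zmax 0.020 med [ 0.8177 -0.1633  0.0176] rect [ 816.9 -162.6] [34.  14.8] 59.5
top green [464 240  11   8  59] zmax 0.149 med [ 0.4874 -0.4665  0.1455] rect [ 487.8 -465.8] [20.8 10.5] 70.2
top green [399 249   7  11  61] zmax 0.180 med [ 0.4674 -0.316   0.1762] rect [ 467.2 -316. ] [11.3 21.3] 80.0
top red [315 107  15  12  92] zmax 0.023 med [ 0.8177 -0.1591  0.0198] rect [ 816.4 -158.5] [32.  12.4] 59.3
top red [364 226  35  54 317] zmax 0.126 med [ 0.4799 -0.2592  0.1224] rect [ 473.7 -279.4] [ 60.8 108.9] 80.8
top red [103 232  34  53 367] zmax 0.126 med [0.4675 0.3187 0.1223] rect [471.4 295.2] [ 63.6 110.2] 84.5
tray ((500.45721435546875, -27.56311798095703), (158.31057739257812, 149.53660583496094), 8.390856742858887) [ 0.50047075 -0.02782417  0.00590929]
0.1 534 [ 0.408 -0.346  0.1  ] [ 0.538 -0.202  0.118]
0.118 532 [ 0.408 -0.345  0.118] [ 0.541 -0.202  0.135]
0.15 94 [ 0.457 -0.325  0.15 ] [ 0.481 -0.308  0.18 ]
```

View pics/c_b.png

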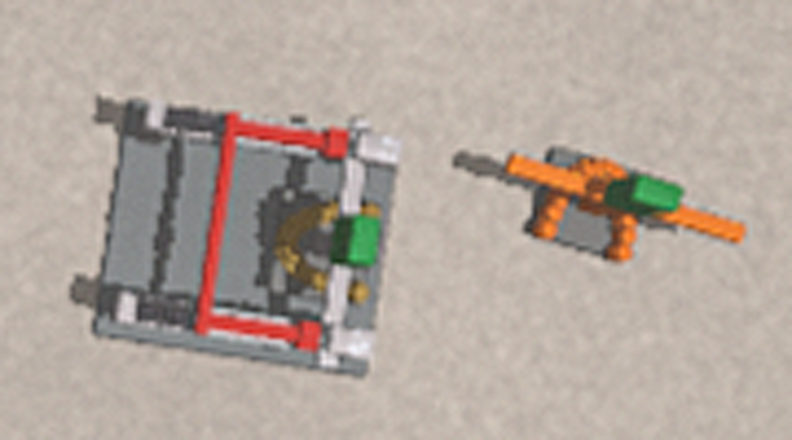

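View pics/c_a.png

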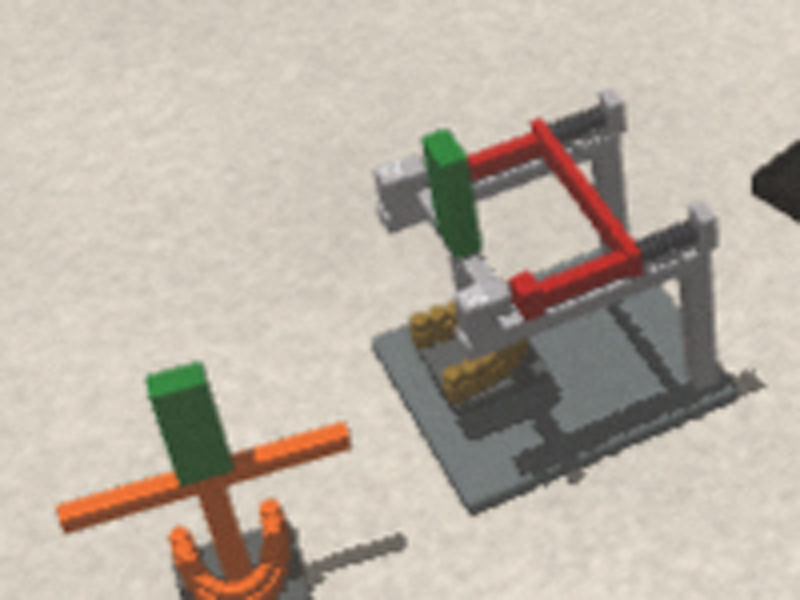

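```bash
cat > t.py <<'E'
from h import *
from scipy.spatial.transform import Rotation as R
# usage: conv([(x,y,z,yaw),...]) -> rows (cm, rad) from present pose
def conv(pts):
    s=status.observe(); p=np.array(s["tool_pos"]); r=R.from_euler("xyz",s["tool_rot"])
    print("t",round(s["time"],2),"at",np.round(p,4),np.round(s["tool_rot"],4),"F",np.round(s["contact_force"],1),"op",round(s["opening"],4))
    for x,y,z,w in pts:
        g=R.from_euler("xyz",[-np.pi/2,0,w])
        print(np.round(r.inv().apply(np.array([x,y,z])-p)*100,2),np.round((r.inv()*g).as_rotvec(),3))
E
python3 -c "
from t import *
conv([(.141,.505,.26,-.166),(.42,.10,.26,-.166),(.4675,-.318,.25,-.166)])
f=np.load('s0.npz');q=f['W2'][205:300,325:425].reshape(-1,3);s=q[(q[:,2]>.135)&(q[:,2]<.15)];print(len(s),s.min(0),s.max(0))"
```

```text
t 0.1 at [0.1413 0.5052 0.2001] [-1.5721e+00  2.0000e-04 -2.7280e-01] F [-0.7 -0.5  0.3] op 0.0916
[-0.02 -5.99 -0.04] [ 0.001 -0.107 -0.   ]
[ 37.76  -5.95 -31.52] [ 0.001 -0.107 -0.   ]
[ 53.6   -4.91 -70.5 ] [ 0.001 -0.107 -0.   ]
15 [ 0.42085548 -0.31652938  0.13541799] [ 0.47950743 -0.30898672  0.14984416]
```

```bash
python3 -m pendant '[[[0,-3,0,0,-0.05,0,9.1],[0,-6,0,0,-0.107,0,9.1],[0,-6,0,0,-0.107,0,9.1],[9.4,-6,-7.9,0,-0.107,0,9.1],[18.9,-6,-15.8,0,-0.107,0,9.1],[28.3,-6,-23.6,0,-0.107,0,9.1],[37.8,-6,-31.5,0,-0.107,0,9.1],[37.8,-6,-31.5,0,-0.107,0,9.1],[37.8,-6,-31.5,0,-0.107,0,9.1],[37.8,-6,-31.5,0,-0.107,0,9.1],[37.8,-6,-31.5,0,-0.107,0,9.1],[53.6,-5,-70.5,0,-0.107,0,9.1],[53.6,-5,-70.5,0,-0.107,0,9.1],[53.6,-5,-70.5,0,-0.107,0,9.1],[53.6,-5,-70.5,0,-0.107,0,9.1],[53.6,-5,-70.5,0,-0.107,0,9.1],[53.6,-5,-70.5,0,-0.107,0,9.1],[53.6,-5,-70.5,0,-0.107,0,9.1],[53.6,-5,-70.5,0,-0.107,0,9.1],[53.6,-5,-70.5,0,-0.107,0,9.1]]]' 30
python3 - <<'E'
from t import *
conv([(.4675,-.318,.25,-.166),(.4675,-.318,.14,-.166)])
from m import *
a,W,d=cam("scene"); b,W2,_=cam("top"); run(a,W,b,W2)
E
```

```text
time: 2.1
tool_pos: [0.4567, -0.2668, 0.2507]
tool_rot: [-1.57, 0.001, -0.167]
contact_force: [1.1, 0.5, 0.6]
opening: 0.091
t 2.1 at [ 0.4567 -0.2668  0.2507] [-1.5699e+00  1.1000e-03 -1.6690e-01] F [1.1 0.5 0.6] op 0.091
[ 1.92  0.07 -4.87] [-0.001 -0.001 -0.001]
[ 1.93 11.07 -4.88] [-0.001 -0.001 -0.001]
scene green [147 282  14   7  64] zmax 0.147 med [ 0.4892 -0.4709  0.1459] rect [ 488.4 -470.7] [20.6 13.1] 80.4
scene red [610 112   4  20  48] zmax 0.142 med [0.7128 0.7037 0.141 ] rect [712.8 704.5] [6.7 8.7] 62.8
scene red [432 127  28  27 233] zmax 0.123 med [0.5003 0.3155 0.1197] rect [478.7 292.6] [62.3 95.7] 84.1
scene red [413 130   8   6  29] zmax 0.124 med [0.4221 0.2727 0.1219] rect [423.7 274.4] [15.3 17.2] 39.5
scene red [227 220  43  49 487] zmax 0.123 med [ 0.5117 -0.2633  0.1205] rect [ 473.8 -282.2] [ 59.9 112.9] 79.8
scene red [403 349  20  13 183] zmax 0.020 med [ 0.8176 -0.1635  0.0179] rect [ 816.7 -162.6] [35.3 15.9] 56.3
top green [463 240  12   8  63] zmax 0.151 med [ 0.4891 -0.4668  0.1471] rect [ 488.6 -465.7] [21.8 10.3] 69.8
top red [315 107  15  12  93] zmax 0.022 med [ 0.8177 -0.1591  0.0189] rect [ 817.1 -158.9] [32.1 13. ] 58.2
top red [371 226   6   7  26] zmax 0.127 med [ 0.5248 -0.2592  0.1255] rect [ 514.3 -248.7] [ 8.2 42.9] 41.0
top red [103 232  34  53 372] zmax 0.126 med [0.4718 0.3183 0.1227] rect [471.4 295.3] [ 62.2 110.3] 84.1
top red [369 272  23   8  78] zmax 0.124 med [ 0.4236 -0.2861  0.1203] rect [ 423.8 -275. ] [48.8 11. ] 85.3
```

```bash
python3 -m pendant '[[[1.9,0,-4.9,0,0,0,9.1],[1.9,0,-4.9,0,0,0,9.1],[1.9,4,-4.9,0,0,0,9.1],[1.9,7,-4.9,0,0,0,9.1],[1.9,7,-4.9,0,0,0,9.1],[1.9,7,-4.9,0,0,0,9.1]]]'
python3 - <<'E'
from t import *
conv([(.4675,-.318,.14,-.166)])
a,W,d=cam("scene"); b,_,_=cam("top")
i=cv2.resize(a[150:330,150:340],None,fx=3,fy=3,interpolation=cv2.INTER_CUBIC)
cv2.imwrite("pics/d.png",np.clip(i*1.4,0,255)[...,::-1])
E
```

```text
time: 2.8
tool_pos: [0.4677, -0.3158, 0.182]
tool_rot: [-1.57, 0.001, -0.166]
contact_force: [1.0, 0.0, 0.9]
opening: 0.091
t 2.8 at [ 0.4677 -0.3158  0.182 ] [-1.5702e+00  6.0000e-04 -1.6560e-01] F [1.  0.  0.9] op 0.091
[ 0.02  4.2  -0.23] [-0.001  0.    -0.001][ WARN:0@3.694] global loadsave.cpp:1063 imwrite_ Unsupported depth image for selected encoder is fallbacked to CV_8U.
```

View pics/d.png

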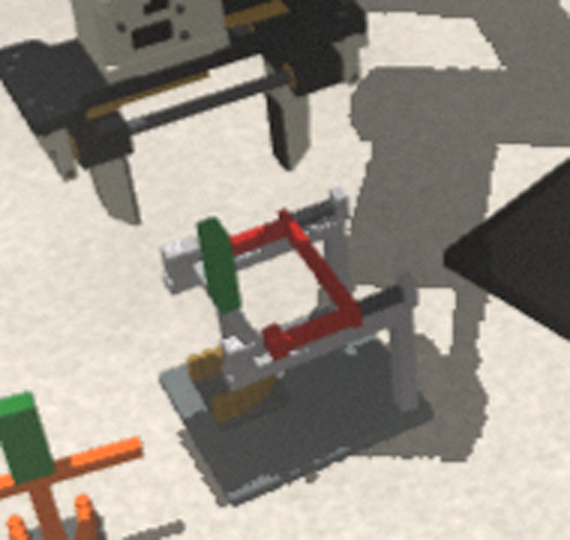

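The gripper is above the grip, but its tips look slightly farther from the camera than I expect, so I'll check the fingertip points by depth.

```bash
python3 - <<'E'
from t import *
for n in("scene","top"):
    a,W,d=cam(n)
    s=status.observe(); p=np.array(s["tool_pos"]); r=R.from_euler("xyz",s["tool_rot"]).as_matrix()
    L=(W-p)@r   # tool coords
    for nm,m in (("L",(L[...,2]<-.035)),("R",(L[...,2]>.035))):
        m=m&(L[...,1]>-.03)&(L[...,1]<.012)&(abs(L[...,0])<.04)&(abs(L[...,2])<.08)
        q=L[m]; 
        if len(q): print(n,nm,len(q),"tool-x/y/z pct5,50,95 mm",np.round(np.percentile(q,[2,50,98],axis=0)*1000,1).tolist())
    def pr(w):
        c=d["camera_from_world"]@np.append(w,1); return round(d["cx"]+d["fx"]*c[0]/-c[2],1),round(d["cy"]-d["fy"]*c[1]/-c[2],1)
    print("tcp px",pr(p),"tips",[pr(p+r[:,2]*k) for k in(-.046,.046)],"grip est",pr([.4675,-.318,.175]))
    H,S,V=cv2.split(cv2.cvtColor(a,cv2.COLOR_RGB2HSV))
    m=(H>45)&(H<85)&(S>90)&(W[...,2]>.1)&(abs(W[...,1]+.31)<.05)
    q=W[m]
    if len(q):
        g=(q-p)@r; print("grip pts",len(q),np.round(np.percentile(g,[2,50,98],axis=0)*1000,1).tolist())
E
```

```text
scene L 7 tool-x/y/z pct5,50,95 mm [[9.5, -29.8, -52.7], [10.2, -29.0, -50.1], [11.7, -27.4, -47.4]]
scene R 10 tool-x/y/z pct5,50,95 mm [[-6.1, -29.9, 43.8], [7.6, -27.8, 44.4], [10.8, -25.9, 48.2]]
tcp px (np.float64(221.7), np.float64(222.7)) tips [(np.float64(197.5), np.float64(231.4)), (np.float64(245.0), np.float64(214.2))] grip est (np.float64(221.4), np.float64(226.3))
grip pts 223 [[-8.8, 7.0, -9.5], [8.4, 28.5, -5.4], [11.7, 63.6, 1.6]]
tcp px (np.float64(403.1), np.float64(253.4)) tips [(np.float64(424.8), np.float64(256.6)), (np.float64(381.4), np.float64(250.2))] grip est (np.float64(403.0), np.float64(254.0))
```

```bash
cat > tip.py <<'E'
from t import *
a,W,d=cam("scene"); s=status.observe(); p=np.array(s["tool_pos"]); r=R.from_euler("xyz",s["tool_rot"]).as_matrix()
L=(W-p)@r; H,S,V=cv2.split(cv2.cvtColor(a,cv2.COLOR_RGB2HSV))
m=(L[...,1]>-.06)&(L[...,1]<.02)&(abs(L[...,0])<.03)&(abs(L[...,2])<.08)&~((H>45)&(H<85)&(S>90))
q=L[m]*1000; print(len(q)); o=np.argsort(-q[:,1])[:25]; print(np.round(q[o]).astype(int).tolist())
cv2.imwrite("pics/e.png",np.clip(cv2.resize(a[130:330,140:340],None,fx=3,fy=3,interpolation=cv2.INTER_CUBIC).astype(float)*1.4,0,255).astype(np.uint8)[...,::-1])
print(s["opening"],p)
E
python3 -m pendant '[[[0,0,0,0,0,0,3],[0,0,0,0,0,0,3],[0,0,0,0,0,0,3],[0,0,0,0,0,0,3],[0,0,0,0,0,0,3],[0,0,0,0,0,0,3]]]'
python3 tip.py
```

```text
time: 3.6
tool_pos: [0.4677, -0.3164, 0.1817]
tool_rot: [-1.571, 0.0, -0.166]
contact_force: [0.9, -0.4, 0.7]
opening: 0.0479
353
[[11, 19, 3], [10, 17, 3], [-9, 16, -10], [-10, 15, -9], [11, 15, 3], [10, 14, 2], [2, 13, -10], [11, 12, 4], [1, 11, -9], [12, 11, 2], [0, 9, 5], [-3, 8, 4], [4, 8, 4], [12, 8, 2], [-11, 8, -6], [-5, 8, 4], [-12, 7, -2], [-12, 7, -7], [-2, 7, 2], [8, 7, 4], [-12, 6, 1], [-12, 6, -5], [-7, 6, 3], [-10, 6, 2], [9, 6, 2]]
0.04369838046701667 [ 0.46765575 -0.31634547  0.18166185]
```

View pics/e.png

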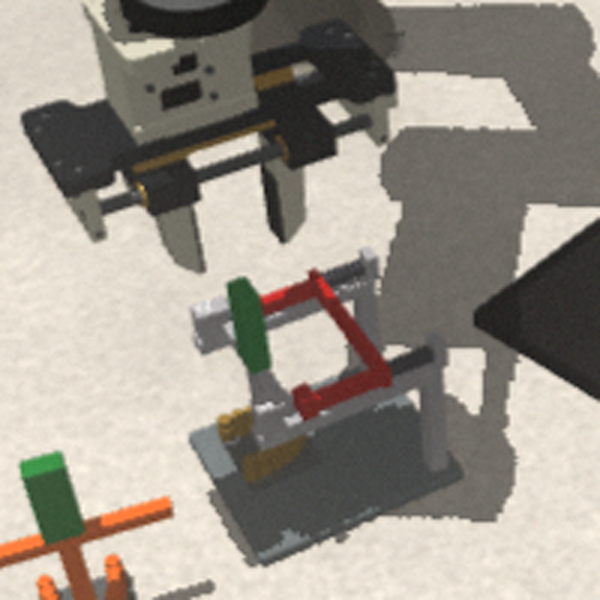

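```bash
python3 - <<'E'
from t import *
a,W,d=cam("scene"); s=status.observe(); p=np.array(s["tool_pos"]); r=R.from_euler("xyz",s["tool_rot"]).as_matrix()
L=(W-p)@r*1000
for (u0,v0) in ((201,213),(234,203)):
  for v in range(v0-14,v0+10,2): print(v,[ (u,*np.round(L[v,u]).astype(int).tolist()) if np.isfinite(L[v,u,0]) else (u,None) for u in range(u0-4,u0+6,3)],a[v,u0].tolist())
b,W2,d2=cam("top")
L2=(W2-p)@r*1000
q=L2[(abs(L2[...,0])<150)&(abs(L2[...,2])<130)&(L2[...,1]>-100)&(L2[...,1]<-30)]
print(len(q), np.round(np.percentile(q,[1,50,99],axis=0)) if len(q) else '')
E
```

```text
199 [(197, 36, -98, -44), (200, 13, -78, -34), (203, 13, -76, -29), (206, -309, 181, 65)] [73, 72, 65]
201 [(197, 12, -76, -39), (200, 11, -72, -34), (203, 12, -71, -29), (206, 9, -67, -23)] [85, 82, 74]
203 [(197, 10, -70, -39), (200, 11, -68, -34), (203, 10, -65, -29), (206, 11, -64, -24)] [81, 78, 72]
205 [(197, 10, -66, -40), (200, 13, -66, -36), (203, 12, -63, -30), (206, 11, -60, -25)] [82, 80, 72]
207 [(197, 12, -63, -41), (200, 12, -61, -36), (203, 11, -58, -31), (206, 13, -57, -26)] [80, 78, 71]
209 [(197, 11, -58, -41), (200, 12, -57, -37), (203, 13, -56, -32), (206, 13, -54, -27)] [84, 82, 74]
211 [(197, 4, -49, -40), (200, 11, -52, -37), (203, 12, -51, -32), (206, 13, -50, -28)] [82, 81, 74]
213 [(197, 0, -41, -40), (200, 10, -48, -38), (203, 12, -47, -33), (206, 12, -44, -28)] [84, 81, 73]
215 [(197, -265, 183, 24), (200, 10, -43, -38), (203, 11, -41, -33), (206, 12, -41, -29)] [83, 81, 71]
217 [(197, -255, 181, 21), (200, 14, -42, -40), (203, 12, -38, -34), (206, 12, -36, -29)] [83, 80, 74]
219 [(197, -249, 181, 18), (200, -245, 181, 24), (203, -241, 180, 30), (206, 12,
[... 681 characters left out ...]
 28), (239, 12, -50, 34)] [82, 80, 71]
201 [(230, 1, -43, 21), (233, 11, -49, 23), (236, 12, -48, 28), (239, 12, -45, 34)] [82, 79, 72]
203 [(230, 1, -39, 20), (233, 12, -45, 22), (236, 11, -43, 28), (239, 12, -41, 33)] [85, 82, 74]
205 [(230, -1, -33, 21), (233, 10, -40, 22), (236, 14, -41, 27), (239, 11, -36, 33)] [83, 80, 72]
207 [(230, -1, -28, 20), (233, 11, -36, 22), (236, 11, -34, 27), (239, -241, 182, 123)] [81, 79, 72]
209 [(230, -246, 183, 102), (233, 11, -32, 21), (236, 11, -30, 26), (239, -234, 183, 120)] [75, 72, 65]
211 [(230, -236, 181, 98), (233, 9, -26, 21), (236, -229, 182, 110), (239, -225, 181, 116)] [110, 105, 97]
11 [[-31. -99. -20.]
 [  5. -94.  50.]
 [ 20. -86.  50.]]
```

The depth shows the true tips about 26 mm above the reported TCP, while the carrier heights match the spec. I'll descend in stages and check visually.

```bash
python3 -m pendant '[[[0,2,-0.1,0,0,0,5],[0,4,-0.1,0,0,0,5],[0,4,-0.1,0,0,0,5],[0,4,-0.1,0,0,0,5]]]'
cat > tip2.py <<'E'
from t import *
import sys
a,W,d=cam("scene"); s=status.observe(); p=np.array(s["tool_pos"]); r=R.from_euler("xyz",s["tool_rot"]).as_matrix()
L=(W-p)@r*1000; H,S,V=cv2.split(cv2.cvtColor(a,cv2.COLOR_RGB2HSV)); gr=(H>45)&(H<85)&(S>90)
print(np.round(p,4),s["opening"])
for nm,m in (("L",L[...,2]<-10),("R",L[...,2]>8)):
    m=m&(L[...,0]>6)&(L[...,0]<17)&(abs(L[...,2])<70)&(L[...,1]>-60)&(L[...,1]<-5)&~gr
    q=L[m]; print(nm,len(q),"tip y",np.sort(q[:,1])[-6:].round(),"z range",np.percentile(q[:,2],[3,97]).round())
m=gr&(abs(L[...,0])<25)&(abs(L[...,2])<30)&(L[...,1]<110); q=L[m]; print("grip",len(q),np.percentile(q,[2,50,98],axis=0).round().tolist())
cv2.imwrite("pics/%s.png"%sys.argv[1],np.clip(cv2.resize(a[130:330,140:340],None,fx=3,fy=3,interpolation=cv2.INTER_CUBIC).astype(float)*1.4,0,255).astype(np.uint8)[...,::-1])
E
python3 tip2.py f
```

```text
time: 4.15
tool_pos: [0.4676, -0.3174, 0.142]
tool_rot: [-1.571, 0.0, -0.166]
contact_force: [-0.4, -0.4, 0.7]
opening: 0.0499
[ 0.4679 -0.3177  0.1426] 0.04985263376865623
L 121 tip y [-30. -30. -29. -29. -25. -25.] z range [-43. -27.]
R 118 tip y [-29. -29. -29. -27. -26. -26.] z range [24. 39.]
grip 255 [[-10.0, -34.0, -9.0], [9.0, -12.0, -5.0], [12.0, 22.0, 3.0]]
```

View pics/f.png

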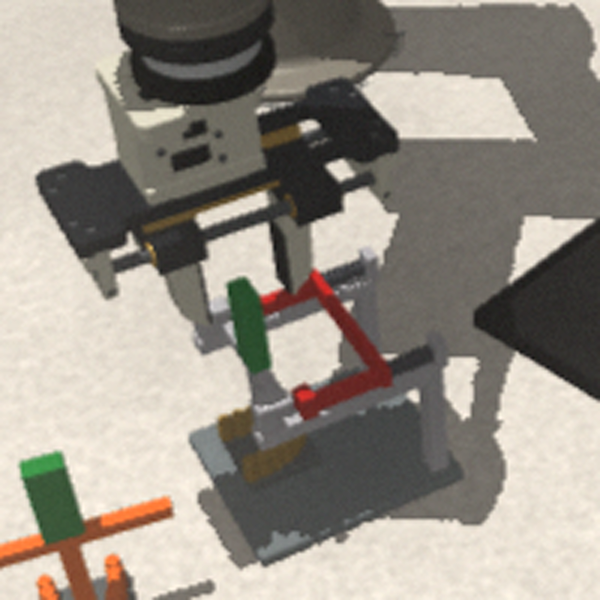

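```bash
python3 -m pendant '[[[0,1.5,-0.1,0,0,0,5],[0,2.9,-0.1,0,0,0,5],[0,2.9,-0.1,0,0,0,5],[0,2.9,-0.1,0,0,0,5]]]'
python3 tip2.py g
python3 -m pendant '[[[0,0,0,0,0,0,0.6],[0,0,0,0,0,0,0.6],[0,0,0,0,0,0,0.6],[0,0,0,0,0,0,0.6],[0,0,0,0,0,0,0.6],[0,0,0,0,0,0,0.6],[0,0,0,0,0,0,0.6],[0,0,0,0,0,0,0.6]]]' 30
python3 tip2.py g2
```

```text
time: 4.6
tool_pos: [0.4678, -0.3187, 0.1138]
tool_rot: [-1.571, -0.001, -0.166]
contact_force: [0.6, 0.4, 0.6]
opening: 0.0499
[ 0.468  -0.3188  0.114 ] 0.05005425104875047
L 113 tip y [-30. -30. -29. -28. -28. -27.] z range [-44. -27.]
R 128 tip y [-7. -7. -7. -6. -6. -6.] z range [23. 65.]
grip 255 [[-10.0, -63.0, -7.0], [9.0, -40.0, -4.0], [12.0, -5.0, 4.0]]
time: 5.45
tool_pos: [0.4674, -0.3183, 0.1128]
tool_rot: [-1.571, -0.0, -0.166]
contact_force: [0.7, 0.8, 0.8]
opening: 0.0138
[ 0.4674 -0.3182  0.1128] 0.014128659268716714
L 99 tip y [-33. -32. -32. -32. -30. -29.] z range [-26. -11.]
R 102 tip y [-9. -8. -8. -8. -6. -6.] z range [ 8. 65.]
grip 193 [[-2.0, -64.0, -9.0], [10.0, -40.0, -3.0], [13.0, -6.0, 3.0]]
```

View pics/g2.png

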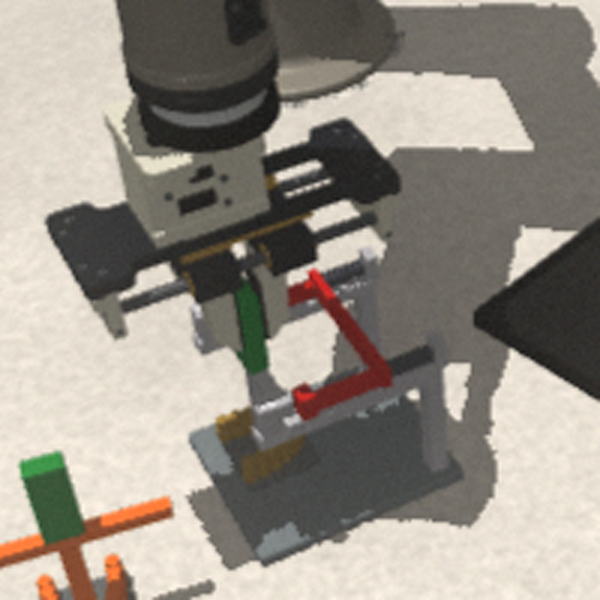

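Gripped at 14 mm. Now the level push of 18 mm along the carrier's +x.

```bash
python3 -m pendant '[[[0,0,0.4,0,0,0,0.6],[0,0,0.8,0,0,0,0.6],[0,0,1.2,0,0,0,0.6],[0,0,1.6,0,0,0,0.6],[0,0,1.8,0,0,0,0.6],[0,0,1.8,0,0,0,0.6],[0,0,1.8,0,0,0,0.6]]]'
python3 tip2.py h; python3 -c "
from m import *
a,W,d=cam('scene'); b,W2,_=cam('top'); run(a,W,b,W2)" | grep red
```

```text
time: 6.2
tool_pos: [0.4705, -0.3004, 0.1128]
tool_rot: [-1.57, -0.0, -0.166]
contact_force: [0.7, -2.8, -0.5]
opening: 0.0137
[ 0.4705 -0.3005  0.1128] 0.014261463186798757
L 98 tip y [-32. -32. -30. -30. -29. -27.] z range [-26. -11.]
R 99 tip y [-8. -8. -8. -7. -6. -6.] z range [ 9. 63.]
grip 189 [[-1.0, -63.0, -9.0], [10.0, -40.0, -3.0], [13.0, -6.0, 4.0]]
scene red [610 112   4  20  50] zmax 0.142 med [0.7112 0.7057 0.1405] rect [711.1 705.8] [7.3 5.6] 66.7
scene red [432 127  28  27 233] zmax 0.123 med [0.5021 0.3148 0.1204] rect [479.1 291.5] [61.  95.8] 83.6
scene red [413 130   8   7  27] zmax 0.125 med [0.4233 0.2723 0.1227] rect [422.8 271.8] [10.7 12.7] 40.4
scene red [245 218  32  48 362] zmax 0.123 med [ 0.5094 -0.2463  0.1211] rect [ 478.2 -267.8] [ 59.9 110.9] 79.5
scene red [403 349  20  13 184] zmax 0.020 med [ 0.8172 -0.1631  0.0178] rect [ 816.5 -162.7] [34.1 15. ] 56.8
top red [315 107  15  12  93] zmax 0.022 med [ 0.8164 -0.1614  0.0186] rect [ 817.5 -159.4] [32.1 12.5] 59.5
top red [371 228  10   3  25] zmax 0.120 med [ 0.5251 -0.2668  0.1176] rect [ 525.2 -268.1] [19.6  4.7] 85.9
top red [103 232  34  53 372] zmax 0.125 med [0.4697 0.3176 0.1223] rect [471.3 294.9] [ 61.7 110.5] 84.0
top red [372 272  14   7  52] zmax 0.127 med [ 0.4236 -0.2811  0.1255] rect [ 424.7 -281.1] [ 7.4 12.6] 77.0
```

View pics/h.png

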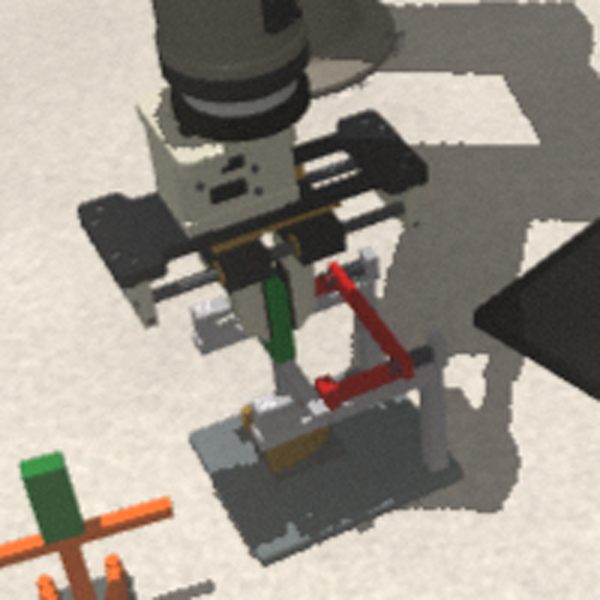

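The keeper has moved back about 15 mm and the bar is clear of the noses, with a -2.8 N reaction. Lifting straight up.

```bash
python3 -m pendant '[[[0,-0.8,0,0,0,0,0.6],[0,-1.6,0,0,0,0,0.6],[0,-2.4,0,0,0,0,0.6],[0,-3.2,0,0,0,0,0.6],[0,-5,0,0,0,0,0.6],[0,-8,0,0,0,0,0.6],[0,-11,0,0,0,0,0.6],[0,-13.5,0,0,0,0,0.6],[0,-14,0,0,0,0,0.6],[0,-14,0,0,0,0,0.6]]]'
python3 tip2.py i
python3 - <<'E'
from t import *
conv([(.4705,-.3005,.2528,-.166),(.5005,-.0276,.2528,-.166)])
a,W,d=cam("scene");b,W2,_=cam("top")
cv2.imwrite("pics/i.png",np.clip(cv2.resize(a[50:350,130:460],None,fx=2,fy=2).astype(float)*1.4,0,255).astype(np.uint8)[...,::-1])
E
```

```text
time: 7.35
tool_pos: [0.4705, -0.3004, 0.2533]
tool_rot: [-1.571, -0.001, -0.166]
contact_force: [-0.4, 0.1, -2.4]
opening: 0.014
[ 0.47   -0.3001  0.252 ] 0.014236020772142257
L 129 tip y [-34. -34. -34. -31. -30. -29.] z range [-26. -11.]
R 110 tip y [-33. -33. -32. -31. -30. -29.] z range [ 8. 22.]
grip 261 [[-7.0, -65.0, -9.0], [11.0, -40.0, -3.0], [13.0, -8.0, 3.0]]
t 7.4 at [ 0.47   -0.3001  0.252 ] [-1.5699e+00  9.0000e-04 -1.6560e-01] F [-0.2 -0.3 -1.9] op 0.0142
[ 0.05 -0.08 -0.03] [-0.001  0.    -0.001]
[-1.49 -0.05 27.38] [-0.001  0.    -0.001]
```

View pics/i.png

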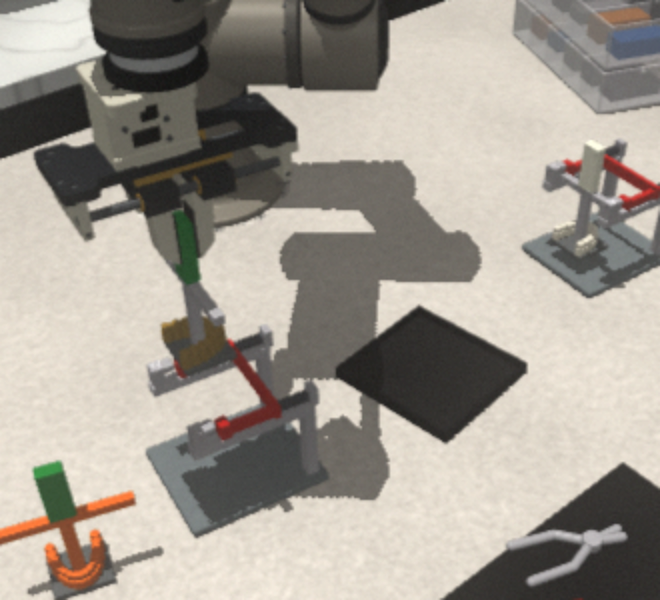

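Free of the hook, keeper sprung shut. Moving over the tray.

```bash
python3 -m pendant '[[[0,0,1.5,0,0,0,0.6],[-0.2,0,4,0,0,0,0.6],[-0.4,0,7,0,0,0,0.6],[-0.5,0,10,0,0,0,0.6],[-0.7,0,13,0,0,0,0.6],[-0.9,0,16,0,0,0,0.6],[-1.1,0,19,0,0,0,0.6],[-1.2,0,22,0,0,0,0.6],[-1.4,0,24.5,0,0,0,0.6],[-1.5,0,26.5,0,0,0,0.6],[-1.5,0,27.4,0,0,0,0.6],[-1.5,4,27.4,0,0,0,0.6],[-1.5,8,27.4,0,0,0,0.6],[-1.5,11,27.4,0,0,0,0.6],[-1.5,13,27.4,0,0,0,0.6],[-1.5,14.5,27.4,0,0,0,0.6],[-1.5,15.2,27.4,0,0,0,0.6],[-1.5,15.2,27.4,0,0,0,0.6],[-1.5,15.2,27.4,0,0,0,0.6]]]'
cat > lk.py <<'E'
from t import *
import sys
conv([(.5005,-.0276,.089,-.166)])
a,W,d=cam("scene")
cv2.imwrite("pics/%s.png"%sys.argv[1],np.clip(cv2.resize(a[80:300,200:440],None,fx=2.5,fy=2.5,interpolation=cv2.INTER_CUBIC).astype(float)*1.5,0,255).astype(np.uint8)[...,::-1])
E
python3 lk.py j; python3 tip2.py jj
```

```text
time: 9.4
tool_pos: [0.5011, -0.028, 0.1013]
tool_rot: [-1.571, -0.001, -0.166]
contact_force: [-0.1, 0.3, -1.8]
opening: 0.0142
t 9.4 at [ 0.5011 -0.028   0.1013] [-1.5707e+00 -8.0000e-04 -1.6590e-01] F [-0.1  0.3 -1.8] op 0.0142
[-0.07  1.23  0.03] [-0.     0.     0.001]
[ 0.5014 -0.028   0.1017] 0.013689749971038799
L 73 tip y [-33. -33. -33. -31. -29. -27.] z range [-27. -12.]
R 60 tip y [-32. -31. -31. -31. -30. -28.] z range [ 8. 23.]
grip 145 [[-9.0, -63.0, -9.0], [10.0, -32.0, -4.0], [12.0, -6.0, 3.0]]
```

View pics/j.png

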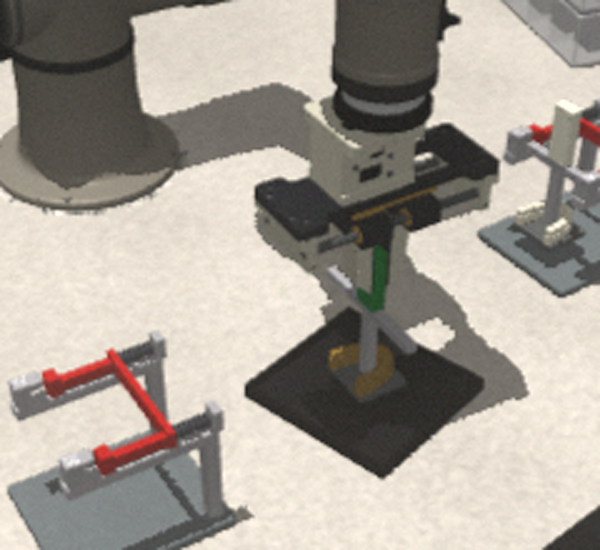

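It is centred over the tray and upright. Lowering gently now.

```bash
python3 -m pendant '[[[0,0.5,0,0,0,0,0.6],[0,0.9,0,0,0,0,0.6],[0,1.1,0,0,0,0,0.6],[0,1.1,0,0,0,0,0.6]]]'; python3 -m pendant '[[[0,0.1,0,0,0,0,0.6],[0,0.1,0,0,0,0,0.6]]]'; python3 -m pendant '[[[0,0.1,0,0,0,0,0.6],[0,0.1,0,0,0,0,0.6]]]'
```

```text
time: 9.9
tool_pos: [0.5005, -0.0278, 0.0894]
tool_rot: [-1.571, 0.001, -0.166]
contact_force: [0.5, -0.3, -1.2]
opening: 0.0137
time: 10.1
tool_pos: [0.5008, -0.0279, 0.0887]
tool_rot: [-1.571, 0.0, -0.166]
contact_force: [-0.0, 0.6, -2.4]
opening: 0.0139
time: 10.3
tool_pos: [0.5007, -0.0278, 0.0877]
tool_rot: [-1.571, 0.0, -0.166]
contact_force: [-1.2, -0.2, -0.6]
opening: 0.0138
```

```bash
python3 -m pendant '[[[0,0.05,0,0,0,0,0.6],[0,0.05,0,0,0,0,0.6]]]';  python3 -m pendant '[[[0,0.05,0,0,0,0,0.6],[0,0.05,0,0,0,0,0.6]]]'
```

```text
time: 10.5
tool_pos: [0.5007, -0.0279, 0.0872]
tool_rot: [-1.571, 0.0, -0.166]
contact_force: [0.9, 0.1, -1.6]
opening: 0.0136
time: 10.7
tool_pos: [0.5008, -0.0278, 0.0868]
tool_rot: [-1.571, -0.0, -0.166]
contact_force: [1.0, -0.1, -1.6]
opening: 0.0141
```

```bash
python3 -m pendant '[[[0,0.05,0,0,0,0,0.6],[0,0.05,0,0,0,0,0.6]]]' | grep -E "pos|force";  python3 -m pendant '[[[0,0.05,0,0,0,0,0.6],[0,0.05,0,0,0,0,0.6]]]'| grep -E "pos|force"; python3 -m pendant '[[[0,0.05,0,0,0,0,0.6],[0,0.05,0,0,0,0,0.6]]]'| grep -E "pos|force"
```

```text
tool_pos: [0.5009, -0.0278, 0.0868]
contact_force: [-1.6, 0.8, 3.8]
tool_pos: [0.501, -0.0278, 0.0868]
contact_force: [-2.1, 1.2, 8.7]
tool_pos: [0.501, -0.0278, 0.0868]
contact_force: [-4.6, 1.4, 13.2]
```

Contact with the floor is firm. I'll ease off the load, open and withdraw straight up.

```bash
python3 -m pendant '[[[0,-0.1,0,0,0,0,0.6],[0,-0.1,0,0,0,0,0.6]]]' | grep -E "pos|force"; python3 -m pendant '[[[0,0,0,0,0,0,2],[0,0,0,0,0,0,3],[0,0,0,0,0,0,5],[0,0,0,0,0,0,5],[0,0,0,0,0,0,5],[0,0,0,0,0,0,5],[0,0,0,0,0,0,5],[0,-2,0,0,0,0,5],[0,-5,0,0,0,0,5],[0,-9,0,0,0,0,5],[0,-13,0,0,0,0,5],[0,-17,0,0,0,0,5],[0,-17,0,0,0,0,5],[0,-17,0,0,0,0,5],[0,-17,0,0,0,0,5]]]'
python3 lk.py k
python3 -c "
from m import *
a,W,d=cam('scene'); b,W2,_=cam('top'); run(a,W,b,W2)" | grep green
```

```text
tool_pos: [0.501, -0.0278, 0.0868]
contact_force: [-0.2, 1.3, 6.6]
time: 13.0
tool_pos: [0.5, -0.0277, 0.2549]
tool_rot: [-1.571, 0.003, -0.166]
contact_force: [0.3, -0.4, -0.4]
opening: 0.05
t 13.0 at [ 0.5    -0.0277  0.2549] [-1.5706  0.0026 -0.1659] F [ 0.3 -0.4 -0.4] op 0.05
[ 0.09 16.59  0.02] [-0.     0.    -0.003]
scene green [147 282  14   7  65] zmax 0.147 med [ 0.4895 -0.471   0.1454] rect [ 488.9 -470.6] [20.8 12.1] 79.8
top green [464 240  11   8  60] zmax 0.148 med [ 0.4873 -0.4656  0.1449] rect [ 488.2 -466.6] [21.5 11.1] 73.6
```

View pics/k.png

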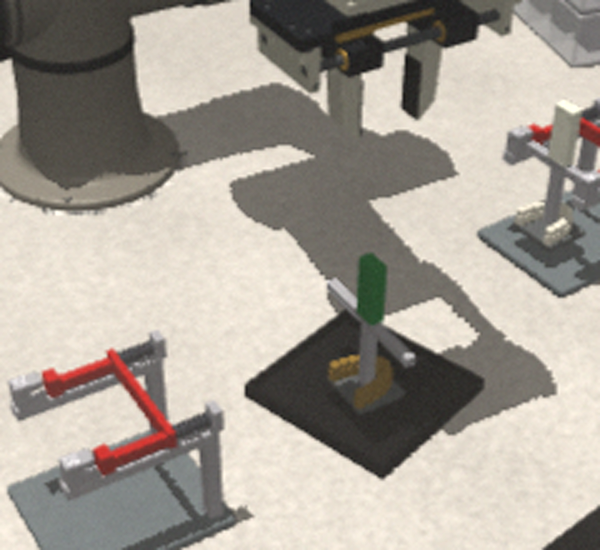

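The carrier stands upright at the centre of the tray, the gripper is clear and the white model is still hung. Handing in.

```bash
python3 -c "
from cell import robot
print(robot.hand_in())"
```

```text
the job is handed in; nothing more can be done
None
```

The green-gripped model is standing upright near the centre of the black tray, released. I handed the job in at about 13 s on the robot's clock, against the 42 s limit.

- **Taking it off:** I gripped the green block at 30 N and pushed the crossbar 18 mm level against the keeper. The push-back was about 3 N. I then lifted it straight up, and the keeper sprang shut.
- **Setting it down:** I lowered it in 0.5–1 mm steps until it touched the tray floor. The contact force reached about 13 N. I eased that to about 7 N before opening the fingers and drawing straight up.
- **Last checks:** The final picture shows the model upright in the tray, the white model still hanging and the gripper about 0.1 m clear. The orange look-alike measures where it was at the start.

**Disagreements:**
- The depth images put the real fingertips about 26–30 mm above the reported tool position. I set the grasp height from the images, and the touchdown height came within 1–2 mm of what that predicted.
- After release, the automatic colour check did not pick out the green grip, probably because it was in shadow. Its final position was therefore judged from the picture and not measured.

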